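Pop the sharpener's shavings tray and stop it with the other finger

TASK

Open the shavings tray of the pencil sharpener so that it can be emptied: with one fingertip press the release key on its deck, and with the gripper's other finger, waiting in front of the tray's raised thumb tab, stop the tray as it springs out, about 3 cm open (1.5 to 4.5 cm will do), before it shoots off across the table. Keep the key down until the tray lies still, then take the hand away and leave the tray standing open in the sharpener with the key back up. Only press and block: do not lift or carry the tray, and leave the other things on the table where they are.

Things in the scene. Friction and masses are not known exactly. Their poses are not given: they have to be found in the camera images.
- sharpener: Blue pencil sharpener 150 (x) x 86 (y) mm, stuck to the table, within 0.8 rad of facing the robot. Origin: centre of its underside; -x points out of its front, the way the tray opens; z up. Flat deck 44 mm high from x = -70 to +10 mm; behind it the cutter housing, 90 mm high, to x = +75 mm. Free table: 100 mm before the shut tray (60 mm either side of its midline), 15 mm beside the box.
- key_top (a point): Centre of the top of the release key: ribbed grey cap 22 (sharpener's x) x 34 (y) mm on the deck, standing 12 mm proud of it, top 56 mm above the table; 32 mm before the sharpener's origin, 43 mm behind the front face of the shut tray, 42 mm before the cutter housing. Moves with the key.
- release_key (a joint): How far the key is pressed down (m): 0 up, 0.008 at its stop. It springs back with 1.5 N at the start and 4 N at the stop. After about 5 mm (3 to 4 N) it unhooks the tray, which springs out at once.
- tray: Grey shavings tray, 97 mm long, 60 to 130 g, on slippery runners under the deck; its front plate (86 wide, 46 high, 4 mm thick) shows. Shut, its origin is 2 mm above the sharpener's; it opens along the sharpener's -x and the distance moved is its opening. A spring drives it over the first 15 mm to 0.6 to 1 m/s; if not stopped it slides on, 8 cm or more. Stopped at 15 to 45 mm, it stays there.
- tab_top (a point): Middle of the top edge of the tray's front face: top of the thumb tab, an upright plate 52 wide (y), 5 mm thick, 18 mm higher than the rest of the front. 64 mm above the table, 75 mm before the sharpener's origin when shut; 8 mm above the key's top, so a fingertip as low as the pressed key (48 mm) overlaps the tab by 16 mm. Moves with the tray.
- compass: Silver aluminium drawing compass lying flat, 170 x 54 x 9 mm, bystander. Origin near its middle on the table.
- palette: Small white ceramic palette with six wells, 110 x 75 x 14 mm, bystander. Origin: centre of its underside.
- acrylic_block: Clear acrylic block, 80 x 50 x 22 mm, bystander. Origin: centre of its underside.
- eraser: Eraser in a paper sleeve, 52 x 22 x 12 mm, bystander. Origin: centre of its underside.
- bead_jar: Glass jar with a metal cap, 48 mm across, 55 mm high, far to the left, bystander. Origin: centre of its underside.
- tape: Roll of tape lying flat, 96 mm across, 24 mm high, far to the right, bystander. Origin: centre of its underside.
- flat_pencil: Flat carpenter's pencil, 160 x 14 x 8 mm, far to the right, bystander. Origin: centre of its underside.
Not all that is in view belongs to the job. Of the things that look like the sharpener, take the one that is farthest to the robot's left at the start. Several things have the shape of the tray; the one meant has the colours described above.

How it is judged:
By the outcome, as a careful person would: the job done as asked, in the order asked, and still so for the second after the job is handed in, with the robot touching nothing.
It also fails if it takes over 35 s, if anything falls off the work surface, if the arm or the gripper's body presses on something with over 40 N, if the wrist force passes 120 N, or if a joint passes its speed limit or range.

ROBOT

A 6-joint arm with a two-finger parallel gripper is mounted at the origin on the work surface. World frame = base frame: x ahead of the robot, y to its left, z up, the work surface at z = 0. Lengths are in mm, angles in degrees, forces in N, time in s.
With the tool pointing down it reaches from about 300 to 850 mm from the base axis. Payload 4.2 kg.
Tool frame: the origin (TCP) lies on the mounting face of the last link; the fingertips stand 191 mm ahead of it and the grasp point (between the pads) lies 172 mm ahead of it; z points along the fingers, y is the direction in which the jaws open and shut (so a half turn about z gives the same grasp; the last joint's range is limited). The gripper opens to 91 mm and grips with 3 to 60 N. Pads are 32 mm wide; open, the fingers measure 118 mm over their backs; the gripper's body (76 mm by 178 mm) begins 60 mm behind the grasp point.
Start: joints at [62.166, 18.312, 89.639, -0, 72.044, -1.146], TCP at [258.251, 513.741, 404.776] pointing down, gripper open.
Joint ranges: [-177.97, 177.97], [-48.28, 115.42], [12.27, 149.76], [-77.06, 257.06], [2.81, 150.46], [-146.56, 146.56]. Speed limits (degrees/s): [147.25, 147.25, 180, 180, 180, 180].

INTERFACE

Orientations are given as [roll, pitch, yaw] about the fixed x, y, z axes, in that order (R = Rz(yaw) Ry(pitch) Rx(roll)).
In Python, from workcell import env gives the robot as it stands.
- The arm moves only by the shell command python3 -m handwheel 'ROWS' [FORCE]. ROWS is JSON, a list of rows, each an object with "gripper": the opening in per cent of the stroke, from 0 (shut) to 100 (fully open); "travel": the shift along the tool's x, y, z in m, a list of three; "twist": the turn about the tool's z in rad. In form: [{"gripper": gripper, "travel": [x, y, z], "twist": twist}, ...]. A call has 1 to 5 rows; each row shifts and turns the commanded pose from where the row before left it, along the tool's axes as they then stand; what a row does not reach is not made up. A row lasts 1/12 s, in which the tool goes at most 41.7 mm and 7.16 degrees, less where a joint would pass 70% of its speed; a pose out of reach is approached as far as the arm can. A call with a gripper value outside its range is refused whole. The fingers move at their own pace and stop on an object; FORCE is the grip in N (left out, the last holds). Time passes only in rows, so rows that do not move let the fingers close. It gives the time, the measured TCP pose, the force and the opening at its end, in the units of the state.
- env.state(): the state, without advancing time (a new reading comes with each control period).
- env.grab_frame(name): name is "side" or "top" or "wrist"; returns a dict with "frame" (420x560x3 uint8, red, green, blue), "intrinsics" (3x3 intrinsics, pixels), "extrinsics" (4x4, takes a point from camera to world coordinates). Camera axes: x right, y down, z forward; pixel columns grow to the right and rows downward; lengths in mm; the calibration is good to about 2 mm. A picture is of the moment at which its call begins. There is no depth.
- env.job_done(): hands the job in, once; it reports no verdict.
Trained networks look in the newest picture that a camera, given by its name, has taken for a name from the list of things; names that differ only in an ending like _2 or _b are one class to them, and where a whole thing is asked for, a point or a joint stands for the part that bears it (a point fixed in the world has none). Each returns a list of dicts, best first, with "confidence" (0 to 1); they miss things now and then, are a little off and sometimes report something else, mostly with a low value. They report only what shows in the picture. A call takes as long as a camera call. They do not tell look-alikes from the thing itself.
- env.trace(camera, thing): "pixels" (420x560 bool, what is visible of it) and "uv" ([column, row] in pixels, amid what is visible of it).
- env.pinpoint(camera, thing): "uv" ([column, row] in pixels: a listed point, or the origin of a listed thing).
The state is a dict: "time_s": time; "qpos": joint angles; "qvel": joint speeds; "effort": joint torques, N m; "ee_pos": TCP position; "ee_rot": TCP orientation; "force": force on the tool from outside, world axes, zero at the start; "torque": the same for the moment, N m; "gripper_width": finger opening in mm.
Only numpy, scipy, OpenCV 4.12 (cv2) and the standard library are available. Lean on these libraries where they do the work, as an engineer would, in place of code of your own. Each camera call takes 0.05 s, during which the arm holds its last target. There are 200 camera calls.

## Working session

There is one attempt and no reset: what is moved stays moved. The work goes in short steps, Python scripts to look and compute and a shell command to move; the robot and the scene stay as the last step left them, time stands still between calls to the robot, and variables do not carry over. Pictures are saved under pics/ and viewed, about 8 in all and at most 12, crops included, and the job is handed in when it is done.

```bash
mkdir -p pics; ls; python3 - <<'E'
from workcell import env
import cv2,numpy as np
s=env.state();print(s)
for n in("top","side"):
    f=env.grab_frame(n);cv2.imwrite(f"pics/{n}0.png",f["frame"][:,:,::-1]);np.savez(f"{n}0.npz",**f);print(n,f["intrinsics"].tolist(),np.round(f["extrinsics"],3).tolist())
    for t in("sharpener","key_top","tab_top","tray"):
        print(n,t,[(np.round(d["uv"],1).tolist(),round(d["confidence"],2)) for d in env.pinpoint(n,t)])
E
```

```text
pics
{'time_s': 0.0, 'qpos': array([ 6.21661140e+01,  1.83539686e+01,  8.97074365e+01, -9.43367141e-04,
        7.20428010e+01, -1.14615250e+00]), 'qvel': array([-0.07160602, -0.11710883,  0.03004489,  0.01557629, -0.09967667,
        0.01997412]), 'effort': array([-1.22518661e-03, -4.12462234e+01, -2.31977892e+01,  7.24491267e-02,
        4.58446483e-02, -1.56133683e-04]), 'ee_pos': array([258.17754132, 513.60125658, 403.88964636]), 'ee_rot': array([-1.79895797e+02, -1.18770891e-03,  1.53312557e+02]), 'force': array([-0.05697751, -0.80378652, -0.64764215]), 'torque': array([ 0.00980785, -0.00982073, -0.00990272]), 'gripper_width': 91.10390971344903}
top [[381.76939215184865, 0.0, 273.34802617652696], [0.0, 381.76939215184865, 209.4780330144588], [0.0, 0.0, 1.0]] [[-0.123, -0.97, 0.211, 307.715], [-0.992, 0.122, -0.022, 12.159], [-0.005, -0.212, -0.977, 1245.498], [0.0, 0.0, 0.0, 1.0]]
top sharpener [([233.5, 202.1], 0.86), ([324.9, 177.9], 0.74)]
top key_top [([334.8, 185.9], 0.53), ([237.3, 205.7], 0.43)]
top tab_top [([155.3, 191.4], 0.63)]
top tray [([286.0, 212.7], 0.61), ([181.7, 191.7], 0.55)]
side [[481.45573606956, 0.0, 278.2632274254837], [0.0, 481.45573606956, 209.29769127463013], [0.0, 0.0, 1.0]] [[0.994, -0.086, 0.061, 456.382], [-0.104, -0.697, 0.71, -1038.093], [-0.018, -0.712, -0.702, 1121.957], [0.0, 0.0, 0.0, 1.0]]
side sharpener [([293.8, 205.2], 0.94), ([320.9, 282.6], 0.81)]
side key_top [([315.7, 272.2], 0.54), ([287.0, 199.7], 0.53), ([277.5, 198.5], 0.21)]
side tab_top [([305.1, 145.9], 0.97), ([257.0, 372.3], 0.54), ([277.2, 199.7], 0.51)]
side tray [([295.9, 201.2], 0.62), ([305.8, 173.9], 0.57)]
```

View pics/top0.png

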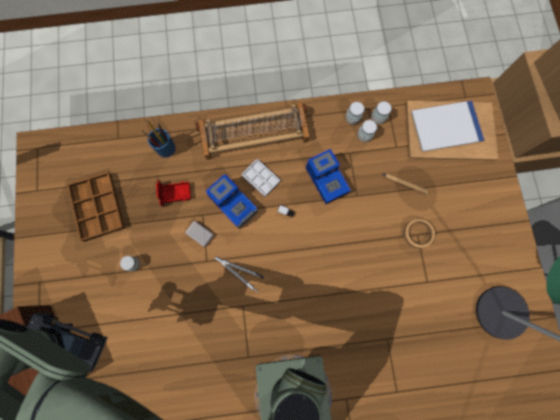

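View pics/side0.png

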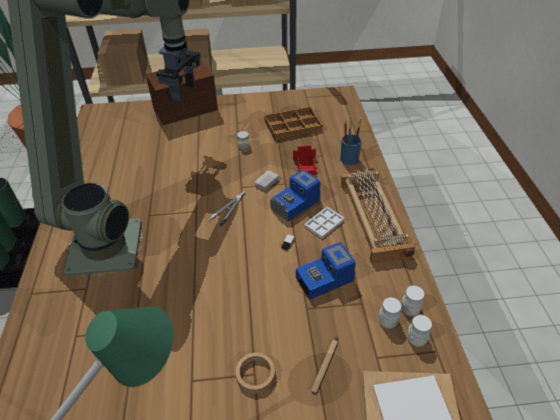

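Top view: the blue sharpeners are at (233,202) (left) and (325,178) (right). The red thing at (172,192) is a wrong-coloured tray. The side view shows them at (294,205) and (321,282). The robot's leftmost is (233,202) top, (294,205) side, so I choose that one. Next I'll fit its pose to the masks and check it in a crop.

```bash
cat > h.py <<'E'
from workcell import env
import cv2,numpy as np
from scipy.optimize import minimize,least_squares
def proj(f,P):
    E=np.array(f["extrinsics"]);K=np.array(f["intrinsics"]);p=(np.asarray(P)-E[:3,3])@E[:3,:3]
    q=p@K.T;return q[:,:2]/q[:,2:]
def ray(f,uv,z):
    E=np.array(f["extrinsics"]);K=np.array(f["intrinsics"]);d=E[:3,:3]@np.linalg.solve(K,[*uv,1]);o=E[:3,3]
    return o+d*(z-o[2])/d[2]
def box(x0,x1,y,z0,z1): return np.array([[a,b,c] for a in(x0,x1) for b in(-y,y) for c in(z0,z1)],float)
B=[box(-70,10,43,0,44),box(10,75,43,0,90),box(-75,-71,43,2,46),box(-75,-70,26,46,64),box(-43,-21,17,44,56)]
def w(P,p):
    c,s=np.cos(p[2]),np.sin(p[2]);P=np.asarray(P,float);return np.c_[p[0]+c*P[:,0]-s*P[:,1],p[1]+s*P[:,0]+c*P[:,1],P[:,2]]
def render(f,p,sc=4):
    m=np.zeros((420*sc,560*sc),np.uint8)
    for b in B: cv2.fillConvexPoly(m,cv2.convexHull(np.round((proj(f,w(b,p))+.5)*sc).astype(np.int32)),255)
    return cv2.resize(m,(560,420),interpolation=cv2.INTER_AREA)/255.
def fit(fs,ms,p0):
    def c(v):
        p=[v[0]*10,v[1]*10,v[2]*.1]
        return sum(np.abs(cv2.GaussianBlur(render(f,p)-m,(0,0),1.)).sum() for f,m in zip(fs,ms))
    r=minimize(c,[p0[0]/10,p0[1]/10,p0[2]*10],method="Nelder-Mead",options=dict(initial_simplex=np.array([p0[0]/10,p0[1]/10,p0[2]*10])+np.array([[0,0,0],[2,0,0],[0,2,0],[0,0,3]])))
    return np.array([r.x[0]*10,r.x[1]*10,r.x[2]*.1]),r.fun
def draw(f,p,name,uv,r=45,sc=8):
    im=f["frame"][:,:,::-1].copy();u,v=map(int,uv);u0,v0=max(u-r,0),max(v-r,0)
    c=cv2.resize(im[v0:v+r,u0:u+r],None,fx=sc,fy=sc,interpolation=cv2.INTER_CUBIC)
    for b,col in zip(B,[(0,255,255),(0,255,0),(0,0,255),(255,0,255),(255,255,255)]):
        q=(proj(f,w(b,p))+.5-[u0,v0])*sc
        for i in range(8):
            for k in(1,2,4):
                if not i&k: cv2.line(c,tuple(map(int,q[i])),tuple(map(int,q[i|k])),col,1)
    cv2.imwrite(name,c);return c
E
python3 - <<'E'
from h import *
fs=[];ms=[]
for n,uv in(("top",(233,202)),("side",(294,205))):
    f=env.grab_frame(n);fs.append(f)
    L=env.trace(n,"sharpener");print(n,[(np.round(d["uv"]),d["confidence"],d["pixels"].sum()) for d in L])
    ok=[d["pixels"] for d in L if np.hypot(*(np.array(d["uv"])-uv))<25]
    ms.append(ok[0].astype(float))
    print(ray(f,uv,45), [ (t,np.round(ray(f,d["uv"],56))) for t in["key_top"] for d in env.pinpoint(n,t)])
p0=ray(fs[0],(233,202),45);p0=np.array([p0[0],p0[1],.75])
for S in([0],[1],[0,1]):
    p,c=fit([fs[i] for i in S],[ms[i] for i in S],p0);print(S,p,np.degrees(p[2]),c)
a=draw(fs[0],p,"pics/a.png",(233,202),36,8);b=draw(fs[1],p,"pics/b.png",(296,195),36,8)
cv2.imwrite("pics/fit.png",np.hstack([a,b])[:, :])
np.save("p.npy",p)
E
python3 -c "
import cv2;a=cv2.imread('pics/fit.png');cv2.imwrite('pics/fit.png',cv2.resize(a,(800,400)))"
```

```text
top [(array([328., 178.]), 0.97, np.int64(1362)), (array([226., 199.]), 0.83, np.int64(1317))]
[607.92311426 112.08398207  45.        ] [('key_top', array([596., 104.,  56.])), ('key_top', array([ 614., -218.,   56.]))]
side [(array([326., 275.]), 0.82, np.int64(2146)), (array([300., 198.]), 0.68, np.int64(1332))]
[602.53755347  64.80023176  45.        ] [('key_top', array([585.,  84.,  56.])), ('key_top', array([ 620., -218.,   56.]))]
[0] [611.5221401  116.45924364   0.6436435 ] 36.87805625465569 163.1927573266492
[1] [616.26425052 118.08967717   0.6241068 ] 35.75868586752663 314.5269830752012
[0, 1] [614.64397705 117.40280922   0.62911309] 36.045524729747044 488.3679748165033
```

View pics/fit.png

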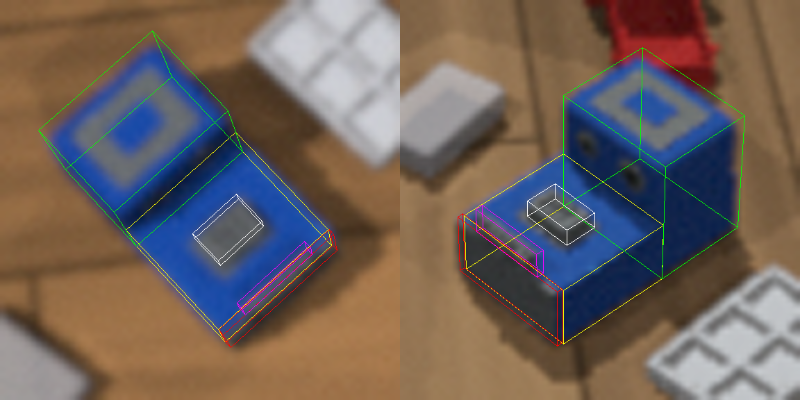

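The fit matches the blue sharpener in both views: key at crop (228,230), tab at (275,278), grey tray front. I'll turn the jaws along the sharpener's x, move above it, and refine from there.

```bash
python3 -m handwheel '[{"gripper":73,"travel":[0,0,0],"twist":0.12},{"gripper":73,"travel":[0,0,0],"twist":0.12},{"gripper":73,"travel":[0,0,0],"twist":0.12},{"gripper":73,"travel":[0,0,0],"twist":0.117},{"gripper":73,"travel":[0,0,0],"twist":0}]' 60
python3 -m handwheel '[{"gripper":73,"travel":[-0.036,-0.001,0],"twist":0},{"gripper":73,"travel":[-0.036,-0.001,0],"twist":0},{"gripper":73,"travel":[-0.036,-0.001,0],"twist":0},{"gripper":73,"travel":[-0.036,-0.001,0],"twist":0},{"gripper":73,"travel":[-0.036,-0.001,0],"twist":0}]'
python3 -m handwheel '[{"gripper":73,"travel":[-0.036,-0.001,0],"twist":0},{"gripper":73,"travel":[-0.036,-0.001,0],"twist":0},{"gripper":73,"travel":[-0.036,-0.001,0],"twist":0},{"gripper":73,"travel":[-0.036,-0.001,0],"twist":0},{"gripper":73,"travel":[-0.036,-0.001,0],"twist":0}]'
python3 -m handwheel '[{"gripper":73,"travel":[-0.036,-0.001,0],"twist":0},{"gripper":73,"travel":[-0.036,-0.001,0],"twist":0},{"gripper":73,"travel":[-0.034,-0.001,0],"twist":0},{"gripper":73,"travel":[-0.034,-0.001,0],"twist":0},{"gripper":73,"travel":[0,0,0],"twist":0}]'
cat > m.py <<'E'
from h import *
import sys
f=env.grab_frame("wrist");p=np.load("p.npy");s=env.state();print(s["ee_pos"],s["ee_rot"],s["gripper_width"],s["force"])
print("pred key,tab",proj(f,w([[-32,0,56],[-75,0,64]],p)).round(1).tolist())
for t in("key_top","tab_top"): print(t,[(np.round(d["uv"],1).tolist(),round(d["confidence"],2),ray(f,d["uv"],56 if t[0]=="k" else 64).round(1)) for d in env.pinpoint("wrist",t)])
k=proj(f,w([[-32,0,56]],p))[0]
L=env.trace("wrist","sharpener");print([(d["uv"],d["confidence"],d["pixels"].sum()) for d in L])
if L: np.savez("wm.npz",m=L[0]["pixels"],**f)
draw(f,p,sys.argv[1],(280,210),280,1)
E
python3 m.py pics/w1.png
```

```text
time_s: 1.22
ee_pos: [258.3, 513.7, 404.8]
ee_rot: [180.0, -0.0, 125.9]
force: [0.0, -0.3, -0.8]
gripper_width: 66.8
time_s: 1.63
ee_pos: [360.5, 363.7, 404.9]
ee_rot: [180.0, -0.0, 126.2]
force: [-0.3, 0.7, -0.1]
gripper_width: 66.4
time_s: 2.05
ee_pos: [462.3, 214.9, 405.0]
ee_rot: [180.0, 0.0, 126.2]
force: [0.3, 0.0, 0.9]
gripper_width: 66.9
time_s: 2.47
ee_pos: [543.4, 96.8, 404.6]
ee_rot: [180.0, 0.2, 125.9]
force: [0.0, 0.5, -0.1]
gripper_width: 67.0
[542.00238117  98.69910559 404.4938757 ] [1.79995276e+02 1.92754345e-02 1.25895702e+02] 66.27160941297089 [-0.35094643  0.23454394 -0.83349159]
pred key,tab [[320.8, 211.7], [275.7, 214.2]]
key_top [([319.8, 208.0], 0.86, array([585.8, 100.9,  56. ]))]
tab_top [([273.4, 211.2], 0.58, array([550.6,  74.3,  64. ]))]
[([354.9, 197.4], 0.89, np.int64(13265)), ([316.4, 205.6], 0.33, np.int64(821))]
```

View pics/w1.png

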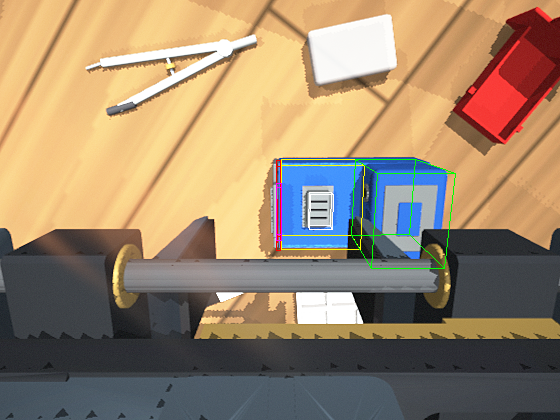

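The wrist view agrees: key at (320,208), tab at (275,211), within about 1 mm along the axis and 3 mm sideways. I'll average the estimates, centre the jaws and go down to about 20 mm above the key.

```bash
python3 -m handwheel '[{"gripper":73,"travel":[-0.0254,-0.0026,0],"twist":0},{"gripper":73,"travel":[0,0,0.035],"twist":0},{"gripper":73,"travel":[0,0,0.035],"twist":0},{"gripper":73,"travel":[0,0,0.035],"twist":0},{"gripper":73,"travel":[0,0,0.030],"twist":0}]'
python3 -m handwheel '[{"gripper":73,"travel":[0,0,0],"twist":0},{"gripper":73,"travel":[0,0,0],"twist":0}]'
python3 - <<'E'
from h import *
s=env.state();print(s["ee_pos"],s["ee_rot"],s["gripper_width"])
g=s["ee_pos"];yaw=np.radians(s["ee_rot"][2]);ty=np.array([np.sin(yaw),-np.cos(yaw)]);tx=np.array([np.cos(yaw),np.sin(yaw)])
p=np.load("p.npy");p2=p.copy();u=np.array([np.cos(p[2]),np.sin(p[2])]);p2[:2]+=-.5*u+2.2*np.array([-u[1],u[0]]);np.save("p2.npy",p2)
print("s of centre",(g[:2]-p2[:2])@u,"lat",(g[:2]-p2[:2])@[-u[1],u[0]])
ims=[]
for n in("side","wrist"):
    f=env.grab_frame(n);c=proj(f,w([[-50,0,60]],p2))[0]
    r,sc=(40,10) if n=="side" else (200,2)
    a=draw(f,p2,"pics/x.png",c,r,sc);ims.append(cv2.resize(a,(400,400)))
cv2.imwrite("pics/s2.png",np.hstack(ims))
E
```

```text
time_s: 3.08
ee_pos: [552.3, 80.2, 268.2]
ee_rot: [-180.0, -0.0, 126.2]
force: [-1.0, -0.4, 0.3]
gripper_width: 66.7
time_s: 3.25
ee_pos: [552.8, 80.0, 269.1]
ee_rot: [-179.9, -0.1, 126.1]
force: [1.5, -0.2, 1.1]
gripper_width: 66.3
[552.81943569  79.97028451 269.1496756 ] [-1.79850712e+02 -9.64488914e-02  1.26123306e+02] 66.25501612570122
s of centre -71.51455604147485 lat 3.913226552007143
```

View pics/s2.png

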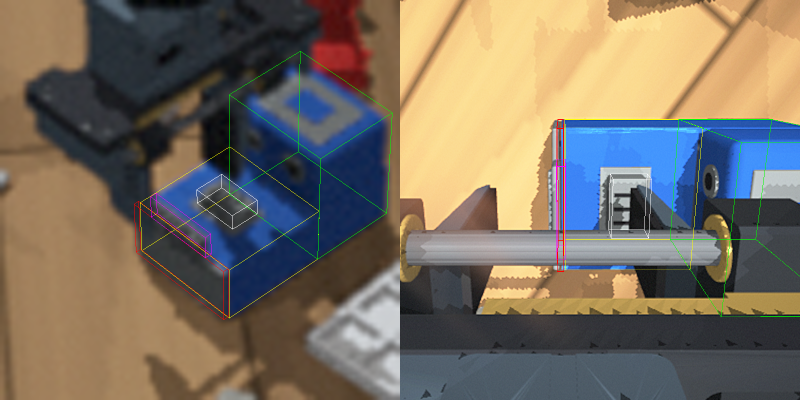

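Side view: the gripper is above the deck. Wrist view: the key (about 620,205) and tab show about 2–3 mm toward the front of my model, so I'll take one larger crop with the predicted fingertips drawn in to settle the offset.

```bash
python3 - <<'E'
from h import *
s=env.state();p=np.load("p2.npy");f=env.grab_frame("wrist")
for t,z in(("key_top",56),("tab_top",64)):
    for d in env.pinpoint("wrist",t):
        q=ray(f,d["uv"],z)[:2]-p[:2];u=np.array([np.cos(p[2]),np.sin(p[2])]);print(t,d["confidence"],d["uv"],"s",q@u,"lat",q@[-u[1],u[0]])
g=s["ee_pos"];yaw=np.radians(s["ee_rot"][2]);ty=np.array([np.sin(yaw),-np.cos(yaw),0]);tx=np.array([np.cos(yaw),np.sin(yaw),0])
im=f["frame"][:,:,::-1].copy();x0,x1,y0,y1=190,500,60,290;sc=2.5
c=cv2.resize(im[y0:y1,x0:x1],None,fx=sc,fy=sc,interpolation=cv2.INTER_CUBIC)
h=s["gripper_width"]/2
for sg in(-1,1):
    Q=[g+ty*sg*(h+a)+tx*b+np.array([0,0,-191]) for a,b in((0,-16),(0,16),(13.5,16),(13.5,-16))]
    q=((proj(f,Q)+.5-[x0,y0])*sc).astype(int);cv2.polylines(c,[q],True,(0,255,255),1)
for b in(B[3],B[4]):
    q=((proj(f,w(b[1::2],p))+.5-[x0,y0])*sc).astype(int)[[0,1,3,2]];cv2.polylines(c,[q],True,(255,0,255),1)
cv2.imwrite("pics/w3.png",c)
E
```

```text
key_top 0.74 [344.7, 239.2] s -33.376465795987464 lat -1.2179967060964487
tab_top 0.92 [266.3, 240.7] s -78.59189604399646 lat 0.8924103931652232
```

View pics/w3.png

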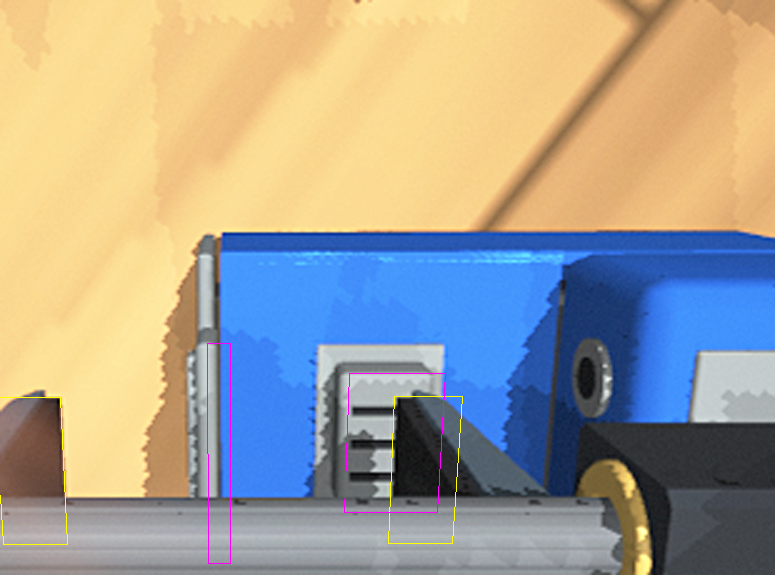

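The predicted fingertips match the image (inner edges at 60 and 395). Key and tab sit about 2 mm nearer the front than modelled. I'll shift −2.5 mm along tool y, come down to just above the key and check the force, then press.

```bash
python3 -m handwheel '[{"gripper":73,"travel":[-0.0015,-0.0025,0.008],"twist":0},{"gripper":73,"travel":[0,0,0.009],"twist":0},{"gripper":73,"travel":[0,0,0],"twist":0},{"gripper":73,"travel":[0,0,0],"twist":0}]'
```

```text
time_s: 3.83
ee_pos: [552.0, 76.0, 251.9]
ee_rot: [-179.9, -0.1, 126.0]
force: [0.8, -0.0, -0.6]
gripper_width: 66.4
```

```bash
python3 -m handwheel '[{"gripper":73,"travel":[0,0,0.004],"twist":0},{"gripper":73,"travel":[0,0,0.004],"twist":0},{"gripper":73,"travel":[0,0,0.003],"twist":0},{"gripper":73,"travel":[0,0,0.0015],"twist":0},{"gripper":73,"travel":[0,0,0],"twist":0}]' 60
python3 -m handwheel '[{"gripper":73,"travel":[0,0,0],"twist":0},{"gripper":73,"travel":[0,0,0],"twist":0},{"gripper":73,"travel":[0,0,0],"twist":0},{"gripper":73,"travel":[0,0,0],"twist":0}]'
cat > v.py <<'E'
from h import *
import sys
s=env.state();p=np.load("p2.npy");u=np.array([np.cos(p[2]),np.sin(p[2])]);ims=[];print(s["time_s"],s["ee_pos"],s["force"])
for n,r in(("side",40),("wrist",150)):
    f=env.grab_frame(n)
    for t,z in(("key_top",56),("tab_top",64)):
        for d in env.pinpoint(n,t):
            q=ray(f,d["uv"],z)[:2]-p[:2];print(n,t,round(d["confidence"],2),np.round(d["uv"]),"s",(q@u).round(1),"lat",(q@[-u[1],u[0]]).round(1))
    c=proj(f,w([[-65,0,55]],p))[0].astype(int);v0=max(c[1]-r,0);u0=max(c[0]-r,0)
    ims.append(cv2.resize(f["frame"][v0:v0+2*r,u0:u0+2*r,::-1],(400,400),interpolation=cv2.INTER_CUBIC))
cv2.imwrite(sys.argv[1],np.hstack(ims))
E
python3 v.py pics/v1.png
```

```text
time_s: 4.25
ee_pos: [552.6, 76.2, 240.3]
ee_rot: [180.0, 0.0, 126.0]
force: [-0.2, -0.4, 4.5]
gripper_width: 66.8
time_s: 4.58
ee_pos: [552.6, 76.2, 240.5]
ee_rot: [179.9, 0.0, 126.0]
force: [0.4, -1.0, 3.4]
gripper_width: 66.7
4.5833 [552.55368024  76.16536561 240.52557225] [ 0.40395762 -1.01602156  3.41264329]
side key_top 0.56 [313. 274.] s -197.0 lat -282.1
side key_top 0.36 [288. 200.] s -44.1 lat -15.4
side tab_top 0.98 [308. 143.] s 204.7 lat 149.1
wrist key_top 0.6 [365. 251.] s -33.1 lat 2.3
wrist tab_top 0.84 [210. 261.] s -107.8 lat 0.7
```

View pics/v1.png

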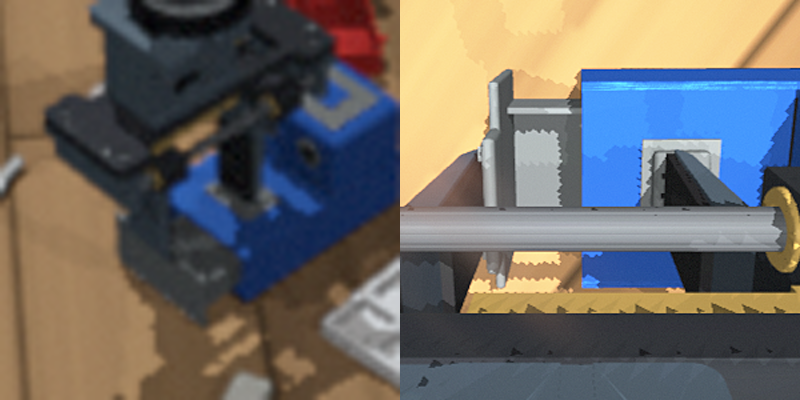

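The tray is out and rests against the front finger: tab at s = −107.8 against −78.6 shut, so about 29 mm open. The key is down (3.4 N). I'll hold a moment longer, open the jaws slightly to free the tab with the key still down, then lift straight up.

```bash
python3 -m handwheel '[{"gripper":73,"travel":[0,0,0],"twist":0},{"gripper":73,"travel":[0,0,0],"twist":0},{"gripper":73,"travel":[0,0,0],"twist":0},{"gripper":73,"travel":[0,0,0],"twist":0},{"gripper":73,"travel":[0,0,0],"twist":0}]'
python3 -m handwheel '[{"gripper":79,"travel":[0,0,0],"twist":0},{"gripper":79,"travel":[0,0,0],"twist":0},{"gripper":79,"travel":[0,0,0],"twist":0},{"gripper":79,"travel":[0,0,0],"twist":0}]'
python3 -m handwheel '[{"gripper":79,"travel":[0,0,-0.005],"twist":0},{"gripper":79,"travel":[0,0,-0.010],"twist":0},{"gripper":79,"travel":[0,0,-0.020],"twist":0},{"gripper":79,"travel":[0,0,-0.03],"twist":0},{"gripper":79,"travel":[0,0,-0.04],"twist":0}]'
python3 -m handwheel '[{"gripper":79,"travel":[0.02,0,-0.035],"twist":0},{"gripper":79,"travel":[0.03,0,0],"twist":0},{"gripper":79,"travel":[0,0,0],"twist":0},{"gripper":79,"travel":[0,0,0],"twist":0}]'
python3 v.py pics/v2.png
```

```text
time_s: 5.3
ee_pos: [552.6, 76.2, 240.4]
ee_rot: [180.0, 0.0, 126.0]
force: [2.4, -1.2, 3.3]
gripper_width: 66.6
time_s: 5.63
ee_pos: [551.7, 76.1, 239.9]
ee_rot: [-179.9, -0.1, 126.0]
force: [-1.2, -1.5, 3.2]
gripper_width: 72.2
time_s: 6.05
ee_pos: [551.5, 76.3, 344.5]
ee_rot: [-179.7, -0.2, 126.0]
force: [0.5, 0.3, -0.9]
gripper_width: 72.3
time_s: 6.38
ee_pos: [522.1, 117.5, 381.2]
ee_rot: [179.9, 0.0, 126.1]
force: [0.4, -0.9, -0.8]
gripper_width: 72.0
6.3833 [522.11449872 117.51122663 381.21697503] [ 0.42924866 -0.8529321  -0.84987534]
side key_top 0.66 [316. 272.] s -187.0 lat -284.2
side key_top 0.63 [290. 197.] s -29.8 lat -10.0
side tab_top 0.81 [304. 143.] s 195.0 lat 160.0
side tab_top 0.53 [269. 204.] s -106.3 lat 6.6
wrist key_top 0.74 [241. 246.] s -110.9 lat 1.8
wrist key_top 0.71 [328. 244.] s -33.0 lat 3.3
wrist key_top 0.42 [165.  96.] s -169.4 lat 132.5
wrist tab_top 0.66 [244. 248.] s -107.5 lat 2.5
wrist tab_top 0.34 [163.  98.] s -169.0 lat 130.3
```

View pics/v2.png

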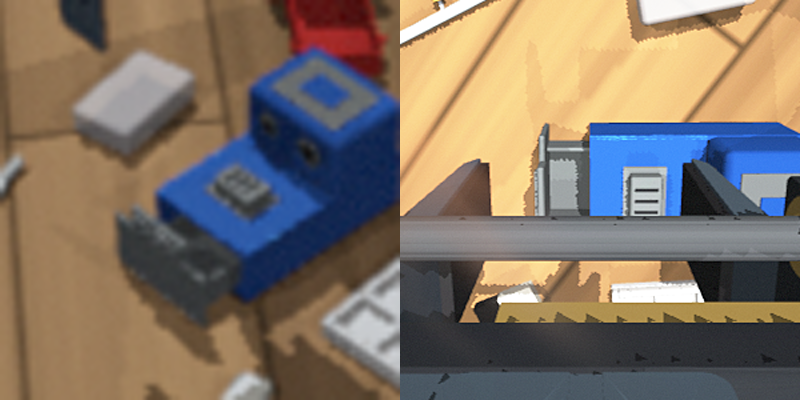

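The tray stands open (tab at about (180,265) in the side crop), about 29 mm out. The key is back up at (240,190), the hand is clear, and the neighbouring things have not moved.

```bash
python3 -c "
from workcell import env
print(env.job_done())"
```

```text
the job is handed in; nothing more can be done
None
```

I pressed the release key on the left blue sharpener with one fingertip, and the other finger stopped the tray at about 29 mm open. I held the key down for about one second after that. I then opened the jaws slightly to free the tab, lifted straight up and handed the job in at about 6.5 s.

**Last checks:**
- **Tray:** the wrist camera put the tab at s = −107.5 mm (along the sharpener's x), against −78.6 mm when shut. It read −107.8 mm while blocked, so the tray did not move when the hand left.
- **Key and contact:** the key shows back up. Wrist force is about zero with the hand clear, and the highest force reading was about 4.5 N.
- **Other things:** by eye, the things in the last pictures are where they were; I did not measure them.

**Disagreements:**
- The wrist camera put the key 1–3 mm nearer the sharpener's front than the top and side fit, and the tab about 4 mm nearer. I shifted the hand 2.5 mm forward to allow for this.
- The side camera put the open tab about 1 mm off along the axis and 4 mm off sideways from the wrist value, at lower confidence.

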